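Empty the tape rack into the colour cradles

TASK

Empty the tape rack on the desk: first slide the green stop collar off the end of the bar and lay it in the white dish, then slide the rolls of tape off the bar and stand each one on its rim in the middle of the cradle of its own colour, its axis along the cradle's dowels. Do not let any roll drop onto the desk; leave everything released and at rest.

Things in the scene. Friction and masses are not known exactly. Their poses are not given: they have to be found in the camera images.
- rack: fixed steel tape rack: base plate 100 x 110 x 12 mm, post 16 x 30 mm, 123 mm tall, and a level bar, 16 mm thick, from the post towards -x. Origin on the desk under the post's middle, z up; bar axis 110 mm up, its plain free end at x = -150 mm. Rolls hang with middles at x = -28, -58, -88 mm, the collar outside them at about -120; all slide freely and come off only over the free end
- collar: loose green square stop collar, 40 x 40 mm, 22 mm long along its x (the bar's direction), square bore 22 mm, a brass thumbscrew head 8 mm high on its +z face; 50 g. Origin at its middle. At the start it hangs on the outer part of the bar, its middle 3 mm below the bar's axis
- roll_red: loose roll of red tape, 56 mm across, 26 mm wide, bore 28 mm, about 60 g, on a cardboard core. Origin at its middle; x is the roll's axis (level, along the bar at the start), y and z turn with the roll. At the start it hangs on the rack's bar, its middle 6 mm below the bar's axis; the order of the colours along the bar varies
- roll_yellow: loose roll of yellow tape, 56 mm across, 26 mm wide, bore 28 mm, about 60 g, on a cardboard core. Origin at its middle; x is the roll's axis (level, along the bar at the start), y and z turn with the roll. At the start it hangs on the rack's bar, its middle 6 mm below the bar's axis; the order of the colours along the bar varies
- roll_blue: loose roll of blue tape, 56 mm across, 26 mm wide, bore 28 mm, about 60 g, on a cardboard core. Origin at its middle; x is the roll's axis (level, along the bar at the start), y and z turn with the roll. At the start it hangs on the rack's bar, its middle 6 mm below the bar's axis; the order of the colours along the bar varies
- cradle_red: fixed cradle: red base plate 60 x 90 x 12 mm (x, y, z) with two pale wooden dowels, 10 mm thick, along x, axes 34 mm apart and 17 mm up, between which a roll stands on its rim. Origin: centre of the underside, on the desk, z up. A seated roll's axis lies along x (either way round), its middle 45 mm above the origin
- cradle_yellow: fixed cradle: yellow base plate 60 x 90 x 12 mm (x, y, z) with two pale wooden dowels, 10 mm thick, along x, axes 34 mm apart and 17 mm up, between which a roll stands on its rim. Origin: centre of the underside, on the desk, z up. A seated roll's axis lies along x (either way round), its middle 45 mm above the origin
- cradle_blue: fixed cradle: blue base plate 60 x 90 x 12 mm (x, y, z) with two pale wooden dowels, 10 mm thick, along x, axes 34 mm apart and 17 mm up, between which a roll stands on its rim. Origin: centre of the underside, on the desk, z up. A seated roll's axis lies along x (either way round), its middle 45 mm above the origin
- dish: fixed white square dish, 110 x 110 mm outside, rim 14 mm high, walls 4 mm, floor about 5 mm thick; origin at the centre of its underside on the desk, z up
There are look-alikes about, which are no part of the job. Several things have the shape of the collar; the one meant has the colours described above.

How it is judged:
By the outcome, as a careful person would: the job done as asked, in the order asked, and still so for the second after the job is handed in, with the robot touching nothing.
It also fails if it takes over 120 s, if anything falls off the work surface, if the arm or the gripper's body presses on something with over 40 N, if the wrist force passes 120 N, or if a joint passes its speed limit or range.

ROBOT

A 6-joint arm with a two-finger parallel gripper is mounted at the origin on the work surface. World frame = base frame: x ahead of the robot, y to its left, z up, the work surface at z = 0. Lengths are in m, angles in rad, forces in N, time in s.
With the tool pointing down it reaches from about 0.275 to 0.725 m from the base axis. Payload 5.6 kg.
Tool frame: the origin (TCP) lies at the very end of the fingers, on their centre line; the grasp point (between the pads) lies r.grip_depth behind it (r.grip_depth is the distance from the TCP to the grasp point, in m); z points along the fingers, y is the line along which they close (so a half turn about z gives the same grasp; the last joint's range is limited). The gripper opens to 85 mm and grips with 20 to 120 N. Pads are 22 mm wide; open, the fingers measure 114 mm over their backs; the gripper's body (76 mm by 85 mm) begins 54 mm behind the grasp point. The pads swing forward as they close: fully open they stand 13 mm farther back than shut.
Start: joints at [1.634, 0.255, 0.108, 0, -1.424, -0.285], TCP at [0.121, 0.537, 0.231] pointing down, gripper open.
Joint ranges: [-2.95, 2.95], [-1.21, 1.97], [-1.09, 1.5], [-2.87, 1.71], [-2.94, -0.07], [-3.05, 3.05]. Speed limits (rad/s): [2.57, 2.57, 3.14, 3.14, 3.14, 3.14].

INTERFACE

Orientations are given as a unit quaternion [x, y, z, w].
In Python, from workcell import status, cams, order, spotter, r gives the robot as it stands.
- The arm moves only by the tool drive_tool, never from a script. Its argument "motion" is a list of rows, each a list of 7 numbers: the turn, a rotation vector about the tool's x, y, z in fractions of the full range, 1 being 180 degrees, then the shift along the tool's x, y, z in normalised numbers (1 is 800 mm), then the opening, from 0 (shut) to 1 (fully open). In form: [[rx, ry, rz, dx, dy, dz, jaw], ...]. A call has exactly 8 rows; each row is the pose to reach, as a shift and turn from the pose commanded when the call began, along the tool's axes at that moment; what a row does not reach only later rows make up. A row lasts 1/10 s, in which the tool goes at most 50 mm and 8.59 degrees, less where a joint would pass 70% of its speed; a pose out of reach is approached as far as the arm can. No shift or turn number may pass 1 either way. A call with a gripper value outside its range is refused whole. The fingers move at their own pace and stop on an object; "grip_force" is the grip in N (left out, the last holds). Time passes only in rows, so rows that repeat a pose let the fingers close, or fill a call up. It gives the time, the measured TCP pose, the force, the opening and the grip force at its end, in the units of the state.
- status.sense(): the state, without advancing time (a new reading comes with each control period).
- cams.snapshot(name): name is "scene" or "top" or "wrist"; returns a dict with "img" (400x640x3 uint8, red, green, blue), "K" (3x3 intrinsics, pixels), "k1" (the pictures are not rectified: a ray, as slopes to the right and down, at radius r is drawn at 1 + k1 r^2 times it, then the intrinsics apply), "extrinsics" (4x4, takes a point from world to camera coordinates). Camera axes: x right, y down, z forward; pixel columns grow to the right and rows downward; lengths in m; the calibration is good to about 2 mm. A picture is of the moment at which its call begins. There is no depth.
- order.close_job(): hands the job in; it is judged then, once.
Trained networks look in a picture, given as the dict that the camera call returned (one of the last four; its "shot" number tells which), for a name from the list of things; names that differ only in an ending like _2 or _b are one class to them, and where a whole thing is asked for, a point or a joint stands for the part that bears it (a point fixed in the world has none). Each returns a list of dicts, best first, with "conf" (0 to 1); they miss things now and then, are a little off and sometimes report something else, mostly with a low value. They report only what shows in the picture. A call takes as long as a camera call. They do not tell look-alikes from the thing itself.
- spotter.find_in(picture, thing): "location" ([column, row] in pixels, amid what is visible of it).
The state is a dict: "t": time; "qpos": joint angles; "joint_velocities": joint speeds; "joint_torque": joint torques, N m; "tcp_pos": TCP position; "orientation": TCP orientation; "wrist_force": force on the tool from outside, world axes, zero at the start; "torque": the same for the moment, N m; "opening": finger opening in m; "finger_force": force on a finger pad.
Only numpy, scipy, OpenCV 4.12 (cv2) and the standard library are available. Lean on these libraries where they do the work, as an engineer would, in place of code of your own. Each camera call takes 0.05 s, during which the arm holds its last target. There are 200 camera calls.

## Working session

There is one attempt and no reset: what is moved stays moved. The work goes in short steps, Python scripts to look and compute and a tool call to move; the robot and the scene stay as the last step left them, time stands still between calls to the robot, and variables do not carry over. Pictures are saved under pics/ and viewed, at most 14 in all, crops included, and the job is handed in when it is done.

Besides the shell and the picture viewer there is one more tool, called in YAML: its name, and indented under it one key for each argument. drive_tool: Moves the arm, as the interface text tells. Its arguments: {"type":"object","properties":{"motion":{"type":"array","items":{"type":"array","items":{"type":"number"}}},"grip_force":{"type":"number"}},"required":["motion"]}

```bash
mkdir -p pics; cat > h.py <<'E'
import numpy as np, cv2
from workcell import status, cams, order, spotter, r
def snap(n,f=None):
    p=cams.snapshot(n)
    if f: cv2.imwrite('pics/'+f,p['img'][:,:,::-1])
    return p
def ray(p,uv):
    K=np.array(p['K']);E=np.array(p['extrinsics'])
    d=np.array([(uv[0]-K[0,2])/K[0,0],(uv[1]-K[1,2])/K[1,1]]);s=d.copy()
    for _ in range(20): s=d/(1+p['k1']*(s@s))
    R=E[:3,:3];return -R.T@E[:3,3],R.T@np.array([s[0],s[1],1])
def atz(p,uv,z):
    o,d=ray(p,uv);return o+d*(z-o[2])/d[2]
def tri(prs):
    A=np.zeros((3,3));b=np.zeros(3)
    for p,uv in prs:
        o,d=ray(p,uv);d/=np.linalg.norm(d);M=np.eye(3)-np.outer(d,d);A+=M;b+=M@o
    return np.linalg.solve(A,b)
def proj(p,X):
    E=np.array(p['extrinsics']);K=np.array(p['K']);c=E[:3,:3]@np.array(X)+E[:3,3];s=c[:2]/c[2];s=s*(1+p['k1']*(s@s))
    return [K[0,0]*s[0]+K[0,2],K[1,1]*s[1]+K[1,2]]
E
python3 - <<'E'
from h import *
np.set_printoptions(precision=3,suppress=True)
print(r.grip_depth,status.sense())
P={n:snap(n,n+'0.png') for n in('scene','top')}
for n in P: print(n,-np.array(P[n]['extrinsics'])[:3,:3].T@np.array(P[n]['extrinsics'])[:3,3])
for t in ['rack','collar','roll_red','roll_yellow','roll_blue','cradle_red','cradle_yellow','cradle_blue','dish']:
  for n in P:
    print(t,n,[(np.round(d['location']).tolist(),round(d['conf'],2),np.round(atz(P[n],d['location'],.1 if t[:2] in('ro','co') else .012)[:2],3).tolist()) for d in spotter.find_in(P[n],t)[:4]])
E
```

```text
0.0187 {'t': 0.0, 'qpos': array([ 1.634,  0.256,  0.107, -0.001, -1.424, -0.285]), 'joint_velocities': array([-0.001, -0.   , -0.001, -0.   , -0.001,  0.001]), 'joint_torque': array([  0.   , -38.663,  23.794,   5.365,  -0.006,   0.   ]), 'tcp_pos': array([0.121, 0.536, 0.23 ]), 'orientation': array([ 0.994, -0.111, -0.   ,  0.001]), 'wrist_force': array([-0.849, -0.331,  0.429]), 'torque': array([-0.022, -0.003,  0.008]), 'finger_force': 0.0, 'opening': 0.08546829896521684}
scene [1.047 0.047 0.823]
top [ 0.356 -0.005  0.92 ]
rack scene [([352.0, 263.0], 0.74, [0.651, 0.078])]
rack top [([295.0, 155.0], 0.56, [0.669, 0.065])]
collar scene [([349.0, 258.0], 0.74, [0.686, 0.068]), ([345.0, 172.0], 0.67, [0.468, 0.044]), ([349.0, 185.0], 0.66, [0.504, 0.056]), ([455.0, 264.0], 0.19, [0.678, 0.278])]
collar top [([330.0, 223.0], 0.71, [0.5, -0.021]), ([298.0, 268.0], 0.68, [0.407, 0.039]), ([294.0, 207.0], 0.54, [0.529, 0.054]), ([350.0, 188.0], 0.52, [0.574, -0.058])]
roll_red scene [([348.0, 198.0], 0.59, [0.54, 0.057])]
roll_red top [([290.0, 193.0], 0.75, [0.558, 0.063])]
roll_yellow scene [([350.0, 221.0], 0.98, [0.598, 0.064])]
roll_yellow top [([288.0, 162.0], 0.89, [0.622, 0.071])]
roll_blue scene [([350.0, 211.0], 0.52, [0.573, 0.062])]
roll_blue top [([294.0, 179.0], 0.82, [0.586, 0.057])]
cradle_red scene [([192.0, 236.0], 0.72, [0.623, -0.294]), ([350.0, 259.0], 0.59, [0.642, 0.072])]
cradle_red top [([454.0, 185.0], 0.97, [0.616, -0.301])]
cradle_yellow scene [([449.0, 197.0], 0.76, [0.449, 0.305])]
cradle_yellow top [([183.0, 245.0], 0.78, [0.449, 0.3])]
cradle_blue scene [([213.0, 167.0], 0.78, [0.417, -0.298])]
cradle_blue top [([452.0, 271.0], 0.61, [0.42, -0.292])]
dish scene [([454.0, 262.0], 0.88, [0.626, 0.304]), ([350.0, 221.0], 0.66, [0.544, 0.066])]
dish top [([189.0, 174.0], 0.86, [0.612, 0.306])]
```

View pics/scene0.png

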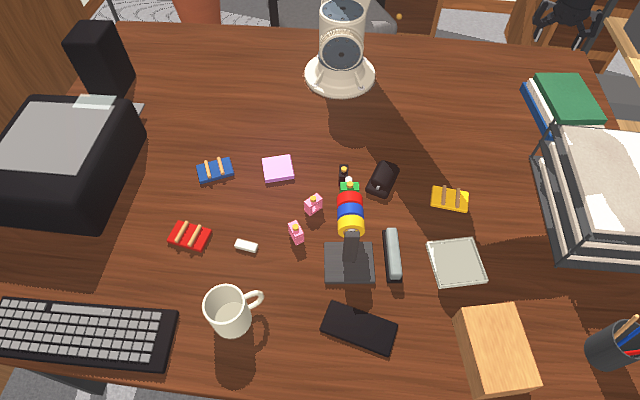

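View pics/top0.png

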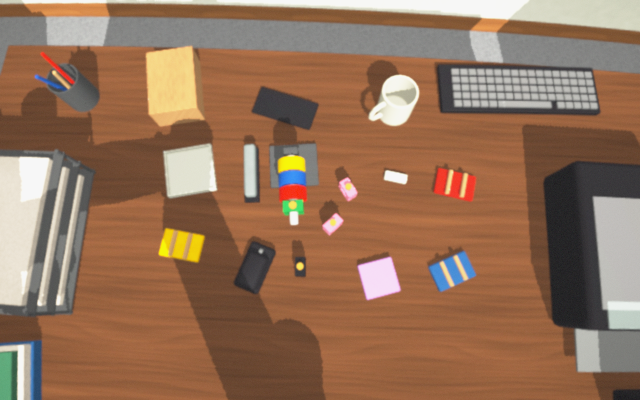

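The scene and top views agree. The rack bar points towards the robot at y≈0.06, top view around (292,190), and from the free end it carries the green collar, then red, blue and yellow. The dish is at (189,172), yellow cradle (182,245), red (455,184) and blue (452,271). The pink and black collars are look-alikes. Next I'll fit model silhouettes to the colour masks.

```bash
cat > fit.py <<'E'
from h import *
from scipy.optimize import minimize
HS={'red':[(0,8),(172,180)],'yellow':[(20,33)],'blue':[(100,125)],'green':[(45,85)]}
def mask(p,c,c0=None,rad=70):
    h=cv2.cvtColor(p['img'],cv2.COLOR_RGB2HSV);m=np.zeros(h.shape[:2],np.uint8)
    for a,b in HS[c]: m|=cv2.inRange(h,(a,150,60),(b,255,255))
    if c0 is not None:
        w=np.zeros_like(m);cv2.circle(w,tuple(int(round(v)) for v in c0),int(rad),255,-1);m&=w
    return m
def T(pose,L):
    x,y,a=pose;c,s=np.cos(a),np.sin(a);L=np.array(L,float)
    return np.c_[x+c*L[:,0]-s*L[:,1],y+s*L[:,0]+c*L[:,1],L[:,2]]
def box(x0,x1,y0,y1,z0,z1): return [(x,y,z) for x in(x0,x1) for y in(y0,y1) for z in(z0,z1)]
def cyl(x0,x1,y,z,R): return [(x,y+R*np.cos(t),z+R*np.sin(t)) for x in(x0,x1) for t in np.arange(0,6.28,.2)]
def draw(img,p,W,val,S):
    q=np.array([proj(p,w) for w in W]);hu=cv2.convexHull(((q+.5)*S*16-8).astype(np.int32).reshape(-1,1,2))
    cv2.fillConvexPoly(img,hu,val,shift=4)
def cost(p,pose,parts,cols,masks,S=4):
    H,Wd=p['img'].shape[:2];im=np.zeros((H*S,Wd*S),np.uint8)
    o=-np.array(p['extrinsics'])[:3,:3].T@np.array(p['extrinsics'])[:3,3]
    L=[(T(pose,g),v) for g,v in parts];L.sort(key=lambda t:-np.linalg.norm(t[0].mean(0)-o))
    for W,v in L: draw(im,p,W,v,S)
    e=0
    for i,c in enumerate(cols):
        a=cv2.resize((im==i+1).astype(np.float32),(Wd,H),interpolation=cv2.INTER_AREA)
        e+=np.abs(cv2.GaussianBlur(a,(0,0),1)-cv2.GaussianBlur((masks[c]>0).astype(np.float32),(0,0),1)).sum()
    return e
def fit(ps,x0,parts,cols,rad):
    ctr=T(x0,[g for P,v in parts for g in P if v<9]).mean(0)
    ms=[{c:mask(p,c,proj(p,ctr),rad) for c in cols} for p in ps]
    f=lambda x:sum(cost(p,x,parts,cols,m) for p,m in zip(ps,ms))
    best=None
    for da in(-.25,0,.25) if len(x0)==3 else (0,):
        s=np.array([x0,[x0[0]+.01,*x0[1:]],[x0[0],x0[1]+.01,x0[2]],[*x0[:2],x0[2]+.15]]);s[:,2]+=da
        q=minimize(f,s[0],method='Nelder-Mead',options=dict(initial_simplex=s,maxfev=130,xatol=1e-4,fatol=.1))
        if best is None or q.fun<best.fun: best=q
    return best.x,best.fun,[sum((m[c]>0).sum() for c in cols) for m in ms]
def rackparts(order=('yellow','blue','red'),cols=('red','yellow','blue')):
    P=[(box(-.008,.008,-.015,.015,.012,.123),9),(cyl(-.150,0,0,.110,.008),9)]
    for x,c in zip((-.028,-.058,-.088),order): P.append((cyl(x-.013,x+.013,0,.104,.028),cols.index(c)+1))
    P.append((box(-.131,-.109,-.02,.02,.087,.127),9));return P
def cradle(): return [(box(-.03,.03,-.045,.045,0,.012),1)]+[(cyl(-.03,.03,s*.017,.017,.005),9) for s in(1,-1)]
E
python3 - <<'E'
from fit import *
ps=[snap('scene'),snap('top')]
C=('red','yellow','blue')
for q in (ps[:1],ps[1:],ps): print('rack',*fit(q,(.65,.065,0.05),rackparts(),C,60))
for c,x0 in dict(red=(.616,-.298,0.),yellow=(.449,.302,0.),blue=(.418,-.295,.3)).items():
  for q in (ps[:1],ps[1:],ps): print(c,*fit(q,x0,cradle(),(c,),45))
E
```

```text
rack [0.64244983 0.06962368 0.11810965] 396.48779296875 [np.int64(1032)]
rack [0.64194075 0.0686007  0.12361069] 479.4849853515625 [np.int64(1142)]
rack [0.6419042  0.06913754 0.12197125] 888.0556030273438 [np.int64(1032), np.int64(1142)]
red [ 0.61956843 -0.30345614 -0.1885861 ] 47.01084899902344 [np.int64(780)]
red [ 0.61875632 -0.30458978 -0.19022182] 58.261348724365234 [np.int64(872)]
red [ 0.61921842 -0.30392911 -0.19266185] 132.94728088378906 [np.int64(780), np.int64(872)]
yellow [ 0.44837333  0.30713558 -0.1363803 ] 74.81111145019531 [np.int64(622)]
yellow [ 0.4504688   0.30534264 -0.1475852 ] 103.6375732421875 [np.int64(963)]
yellow [ 0.45012061  0.3059922  -0.13986881] 209.88096618652344 [np.int64(622), np.int64(963)]
blue [ 0.41033541 -0.29876539  0.44222733] 409.2293395996094 [np.int64(179)]
blue [ 0.42241331 -0.29363756  0.40276527] 297.75030517578125 [np.int64(603)]
blue [ 0.42047024 -0.29388767  0.42705157] 717.8231201171875 [np.int64(179), np.int64(603)]
```

```bash
sed -i "s/cv2.inRange(h,(a,150,60)/cv2.inRange(h,(a,150 if c!='blue' else 110,60 if c!='blue' else 35)/; s/(100,125)/(95,130)/" fit.py
python3 - <<'E'
from fit import *
ps=[snap('scene'),snap('top')]
C=('red','yellow','blue')
for q in (ps[:1],ps[1:],ps): print('rack',*fit(q,(.642,.069,0.12),rackparts(),C,60))
for q in (ps[:1],ps[1:],ps): print('blue',*fit(q,(.42,-.294,.42),cradle(),('blue',),45))
for q in ps:
  for c in C: print(c,mask(q,c,proj(q,(.585,.062,.1)),60).sum()/255)
# dish
q=ps[1];g=q['img'].astype(int);m=((g.min(2)>150)&(g.max(2)-g.min(2)<40)).astype(np.uint8)
w=np.zeros_like(m);cv2.circle(w,(189,172),42,1,-1);m&=w
pts=np.argwhere(m)[:,::-1];W=np.array([atz(q,u,.014)[:2] for u in pts])
print('dish',len(pts),cv2.minAreaRect(W.astype(np.float32)*1000))
E
```

```text
rack [0.64249245 0.06920558 0.11438458] 369.11572265625 [np.int64(1047)]
rack [0.64166334 0.06797713 0.11296301] 473.1562805175781 [np.int64(1175)]
rack [0.64190243 0.06892584 0.1193104 ] 861.6183471679688 [np.int64(1047), np.int64(1175)]
blue [ 0.4202073  -0.29390058  0.4605735 ] 75.59032440185547 [np.int64(521)]
blue [ 0.42155806 -0.2938518   0.42764762] 179.06944274902344 [np.int64(723)]
blue [ 0.42090501 -0.29336556  0.43352343] 259.8697509765625 [np.int64(521), np.int64(723)]
red 314.0
yellow 436.0
blue 297.0
red 403.0
yellow 425.0
blue 350.0
dish 2260 ((621.0231323242188, 305.1531677246094), (113.05841064453125, 113.11640167236328), 12.449410438537598)
```

```bash
cat >> h.py <<'E'
from scipy.spatial.transform import Rotation as Ro
def mv(xyz,yaw,s=None):
    """shift/turn in tool axes to reach TCP xyz pointing down, tool x at yaw deg (mod 180)"""
    s=s or status.sense();R=Ro.from_quat(s['orientation'])
    def g(y): c,t=np.cos(np.radians(y)),np.sin(np.radians(y));return Ro.from_matrix([[c,t,0],[t,-c,0],[0,0,-1]])
    v=min(((R.inv()*g(y)).as_rotvec(degrees=True) for y in(yaw,yaw+180)),key=np.linalg.norm)
    d=R.inv().apply(np.array(xyz)-s['tcp_pos'])
    print('turn',np.round(v,2),'shift',np.round(d,4))
    return d,v
RK=np.array([.642,.069]);YR=6.8
def onbar(x,off=0):
    a=np.radians(YR);return RK+x*np.array([np.cos(a),np.sin(a)])+off*np.array([-np.sin(a),np.cos(a)])
E
python3 -c "
from h import *
mv([*onbar(-.12),.27],YR)"
```

```text
turn [  0.     0.   -19.51] shift [ 0.498   0.3815 -0.0387]
```

Careful with the scale: shifts go in shares of 800 mm and turns go in shares of 180 degrees. That gives: 0.498 m / 0.8 = 0.6225, 0.3815 m / 0.8 = 0.4769, -19.5 degrees / 180 = -0.1083.

drive_tool:
  motion:
    - [0,0,-0.1083,0.6225,0.4769,-0.0484,1]
    - [0,0,-0.1083,0.6225,0.4769,-0.0484,1]
    - [0,0,-0.1083,0.6225,0.4769,-0.0484,1]
    - [0,0,-0.1083,0.6225,0.4769,-0.0484,1]
    - [0,0,-0.1083,0.6225,0.4769,-0.0484,1]
    - [0,0,-0.1083,0.6225,0.4769,-0.0484,1]
    - [0,0,-0.1083,0.6225,0.4769,-0.0484,1]
    - [0,0,-0.1083,0.6225,0.4769,-0.0484,1]
  grip_force: 25

```text
t: 2.0
tcp_pos: [0.3776, 0.2282, 0.2565]
orientation: [0.998, 0.059, 0.0, -0.0]
wrist_force: [1.1, 0.8, -0.3]
opening: 0.0855
finger_force: 0.0
```

```bash
python3 -c "
from h import *
print(status.sense()['tcp_pos']);mv([*onbar(-.12),.27],YR)"
```

```text
[0.37760739 0.22820546 0.25646308]
turn [-0.04 -0.05  0.02] shift [ 0.1236  0.1894 -0.0136]
```

To row units: 0.1894 m / 0.8 = 0.2368, 0.1236 m / 0.8 = 0.1545.

drive_tool:
  motion:
    - [0,0,0,0.1545,0.2368,-0.017,1]
    - [0,0,0,0.1545,0.2368,-0.017,1]
    - [0,0,0,0.1545,0.2368,-0.017,1]
    - [0,0,0,0.1545,0.2368,-0.017,1]
    - [0,0,0,0.1545,0.2368,-0.017,1]
    - [0,0,0,0.1545,0.2368,-0.017,1]
    - [0,0,0,0.1545,0.2368,-0.017,1]
    - [0,0,0,0.1545,0.2368,-0.017,1]

```text
t: 2.8
tcp_pos: [0.5215, 0.057, 0.2696]
orientation: [0.998, 0.06, -0.0, -0.0]
wrist_force: [-0.3, 0.4, 0.1]
opening: 0.0853
finger_force: 0.0
```

```bash
python3 -c "
from fit import *
w=snap('wrist','w1.png')
C=('red','yellow','blue')
print(*fit([w],(.642,.069,.118),rackparts(),C,250))
mv([*onbar(-.12),.27],YR)"
```

```text
[0.64213926 0.0699563  0.11310687] 5116.3828125 [np.int64(8808)]
turn [-0.01 -0.02  0.06] shift [ 0.0011  0.0026 -0.0003]
```

View pics/w1.png

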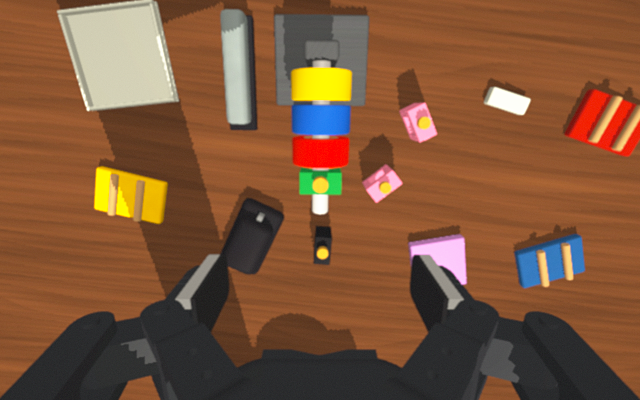

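The wrist view shows the bar along column 320: white bar tip at row 205, green collar (320,183), red (320,151), blue (321,118) and yellow (321,85). The order is confirmed. I'll refit with a tighter window.

```bash
python3 -c "
from fit import *
w=snap('wrist');C=('red','yellow','blue')
print(*fit([w],(.642,.069,.118),rackparts(),C,85))
m=mask(w,'green',(320,183),40);M=cv2.moments(m,True);u=(M['m10']/M['m00'],M['m01']/M['m00']);print(u,atz(w,u,.127),onbar(-.12))
for c,x0 in dict(yellow=(.450,.306,-.14),blue=(.421,-.2935,.435)).items(): print(c,*fit([w],x0,cradle(),(c,),60))
mv([*onbar(-.12),.087],YR)"
```

```text
[0.64200849 0.07006302 0.11435053] 1971.1273193359375 [np.int64(5618)]
(320.3355525965379, 180.95073235685751) [0.52863475 0.05704574 0.127     ] [0.52284414 0.05479152]
yellow [ 0.44937407  0.30764049 -0.13509112] 216.439208984375 [np.int64(2513)]
blue [ 0.4201218 -0.2926601  0.4428672] 338.4904479980469 [np.int64(1874)]
turn [-0.01 -0.02  0.08] shift [0.001  0.0027 0.1828]
```

```bash
sed -i 's/RK=.*/RK=np.array([.642,.0697]);YR=6.55/' h.py; python3 -c "
from fit import *
w=snap('wrist');m=mask(w,'green',(320,183),40)
ys=np.where(m[:,304:314].sum(1)>1200)[0];print(ys.min(),ys.max(),atz(w,(309,ys.min()-.5),.127),atz(w,(309,ys.max()+.5),.127),atz(w,(309,ys.max()+.5),.087))
xs=np.where(m[175:182].sum(0)>1000)[0];print(xs.min(),xs.max(),[atz(w,(x,178),.127)[1] for x in(xs.min()-.5,xs.max()+.5)])
print(onbar(-.12));mv([*onbar(-.118),.14],YR);mv([*onbar(-.118),.094],YR)"
```

```text
169 193 [0.53916626 0.06907479 0.127     ] [0.51512868 0.06638159 0.127     ] [0.50393962 0.06640726 0.087     ]
300 341 [np.float64(0.07694022622683025), np.float64(0.037712768635299175)]
[0.52278328 0.05601157]
turn [-0.01 -0.03  0.33] shift [0.0031 0.0015 0.1298]
turn [-0.01 -0.03  0.33] shift [0.0031 0.0015 0.1758]
```

To row units: 0.1755 m / 0.8 = 0.2194, 0.005 m / 0.8 = 0.0063, 0.3 degrees / 180 = 0.0017.

drive_tool:
  motion:
    - [0,0,0.0017,0.0063,0.0019,0.05,1]
    - [0,0,0.0017,0.0063,0.0019,0.1,1]
    - [0,0,0.0017,0.0063,0.0019,0.15,1]
    - [0,0,0.0017,0.0063,0.0019,0.1875,1]
    - [0,0,0.0017,0.0063,0.0019,0.2125,1]
    - [0,0,0.0017,0.0063,0.0019,0.2194,1]
    - [0,0,0.0017,0.0063,0.0019,0.2194,1]
    - [0,0,0.0017,0.0063,0.0019,0.2194,1]

```text
t: 3.75
tcp_pos: [0.5279, 0.0561, 0.0955]
orientation: [0.998, 0.057, 0.001, -0.0]
wrist_force: [0.7, -0.7, 0.4]
opening: 0.0851
finger_force: 0.0
```

drive_tool:
  motion:
    - [0,0,0,0,0,0,0.6]
    - [0,0,0,0,0,0,0.4]
    - [0,0,0,0,0,0,0.3]
    - [0,0,0,0,0,0,0.2]
    - [0,0,0,0,0,0,0.2]
    - [0,0,0,0,0,0,0.2]
    - [0,0,0,0,0,0,0.2]
    - [0,0,0,0,0,0,0.2]
  grip_force: 20

```text
t: 4.55
tcp_pos: [0.5273, 0.0557, 0.0945]
orientation: [0.998, 0.057, 0.0, -0.0]
wrist_force: [-2.1, 0.8, 5.2]
opening: 0.0396
finger_force: 26.5
```

To row units: -0.03 m / 0.8 = -0.0375, -0.028 m / 0.8 = -0.035.

drive_tool:
  motion:
    - [0,0,0,0,0,-0.0019,0.2]
    - [0,0,0,0,0,-0.0038,0.2]
    - [0,0,0,-0.0063,0,-0.0038,0.2]
    - [0,0,0,-0.015,0,-0.0038,0.2]
    - [0,0,0,-0.025,0,-0.0038,0.2]
    - [0,0,0,-0.035,0,-0.0038,0.2]
    - [0,0,0,-0.0375,0,-0.0038,0.2]
    - [0,0,0,-0.0375,0,-0.0038,0.2]

```text
t: 5.35
tcp_pos: [0.4969, 0.0522, 0.0973]
orientation: [0.998, 0.057, 0.0, -0.0]
wrist_force: [-1.2, -0.4, 0.2]
opening: 0.0397
finger_force: 26.0
```

Sliding freely with low force, so I'll continue off the end and lift.

To row units: -0.08 m / 0.8 = -0.1, -0.055 m / 0.8 = -0.0688.

drive_tool:
  motion:
    - [0,0,0,-0.01,0,0,0.2]
    - [0,0,0,-0.025,0,0,0.2]
    - [0,0,0,-0.04,0,0,0.2]
    - [0,0,0,-0.0563,0,0,0.2]
    - [0,0,0,-0.0688,0,0,0.2]
    - [0,0,0,-0.0688,0,-0.025,0.2]
    - [0,0,0,-0.0688,0,-0.0625,0.2]
    - [0,0,0,-0.0688,0,-0.1,0.2]

```text
t: 6.15
tcp_pos: [0.4415, 0.0457, 0.1779]
orientation: [0.998, 0.057, -0.0, 0.0]
wrist_force: [1.1, 1.0, 0.0]
opening: 0.0394
finger_force: 25.9
```

```bash
python3 -c "
from h import *
print(status.sense()['opening'],status.sense()['finger_force'])
mv([.621,.305,.18],12.4);mv([.5,.25,.18],12.4)"
```

```text
0.03938771172666279 25.943087842315435
turn [ 0.02  0.04 -5.89] shift [ 0.2077 -0.2373 -0.0024]
turn [ 0.02  0.04 -5.89] shift [ 0.0812 -0.1963 -0.0022]
```

To row units: -0.2373 m / 0.8 = -0.2966, 0.2077 m / 0.8 = 0.2596, -5.9 degrees / 180 = -0.0328.

drive_tool:
  motion:
    - [0,0,-0.0056,0.025,-0.0288,-0.0028,0.2]
    - [0,0,-0.0111,0.0688,-0.0775,-0.0028,0.2]
    - [0,0,-0.0167,0.1125,-0.1288,-0.0028,0.2]
    - [0,0,-0.0222,0.1525,-0.175,-0.0028,0.2]
    - [0,0,-0.0278,0.1938,-0.2213,-0.0028,0.2]
    - [0,0,-0.0328,0.2313,-0.265,-0.0028,0.2]
    - [0,0,-0.0328,0.2538,-0.29,-0.0028,0.2]
    - [0,0,-0.0328,0.2596,-0.2966,-0.0028,0.2]

```text
t: 6.95
tcp_pos: [0.6223, 0.3077, 0.1771]
orientation: [0.994, 0.109, -0.001, 0.0]
wrist_force: [0.1, -0.1, -1.3]
opening: 0.0397
finger_force: 26.0
```

```bash
python3 -c "
from h import *
w=snap('wrist','w2.png')
mv([.621,.305,.013],12.4)"
```

```text
turn [0.04 0.11 0.07] shift [-0.0013  0.0017  0.1644]
```

View pics/w2.png

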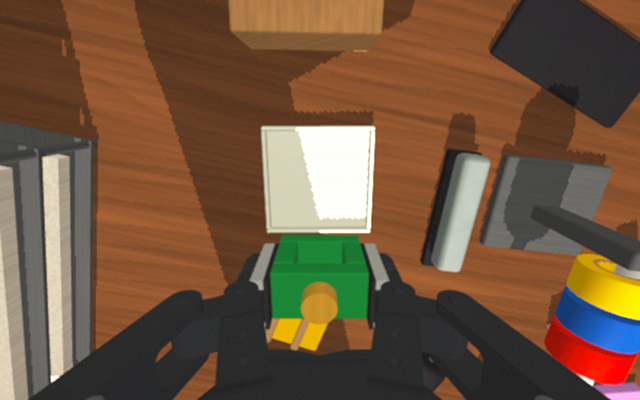

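The dish lies square to the gripper, centred at about (319,180) in the wrist view, and the collar is held squarely at (319,280). Lowering now.

To row units: 0.159 m / 0.8 = 0.1988, 0.156 m / 0.8 = 0.195.

drive_tool:
  motion:
    - [0,0,0,-0.0013,0.0019,0.0375,0.2]
    - [0,0,0,-0.0013,0.0019,0.0875,0.2]
    - [0,0,0,-0.0013,0.0019,0.1313,0.2]
    - [0,0,0,-0.0013,0.0019,0.1625,0.2]
    - [0,0,0,-0.0013,0.0019,0.185,0.2]
    - [0,0,0,-0.0013,0.0019,0.195,0.2]
    - [0,0,0,-0.0013,0.0019,0.1988,0.2]
    - [0,0,0,-0.0013,0.0019,0.1988,0.2]

```text
t: 7.8
tcp_pos: [0.6217, 0.3035, 0.0212]
orientation: [0.994, 0.108, 0.001, -0.0]
wrist_force: [0.5, -0.5, -0.3]
opening: 0.0396
finger_force: 26.0
```

```bash
python3 -c "
from h import *
w=snap('wrist')
g=w['img'];print(status.sense()['wrist_force'])
p=snap('top','t2.png');print(proj(p,(.621,.305,.014)));mv([.621,.305,.013],12.4)"
```

```text
[-0.74565139  0.53998645 -0.89275978]
[np.float64(189.3845667263175), np.float64(170.10306231554284)]
turn [-0.04 -0.14 -0.  ] shift [-0.0009 -0.0013  0.0088]
```

To row units: 0.0075 m / 0.8 = 0.0094, 0.0065 m / 0.8 = 0.0081.

drive_tool:
  motion:
    - [0,0,0,0,-0.0013,0.0038,0.2]
    - [0,0,0,0,-0.0013,0.0063,0.2]
    - [0,0,0,0,-0.0013,0.0081,0.2]
    - [0,0,0,0,-0.0013,0.0094,0.2]
    - [0,0,0,0,-0.0013,0.0094,0.2]
    - [0,0,0,0,-0.0013,0.0094,0.2]
    - [0,0,0,0,-0.0013,0.0094,0.2]
    - [0,0,0,0,-0.0013,0.0094,0.2]

```text
t: 8.7
tcp_pos: [0.6213, 0.3046, 0.0128]
orientation: [0.994, 0.108, 0.0, -0.0]
wrist_force: [-0.3, -0.1, 0.2]
opening: 0.0396
finger_force: 26.0
```

To row units: -0.16 m / 0.8 = -0.2, -0.11 m / 0.8 = -0.1375.

drive_tool:
  motion:
    - [0,0,0,0,0,0,0.5]
    - [0,0,0,0,0,0,0.58]
    - [0,0,0,0,0,0,0.58]
    - [0,0,0,0,0,0,0.58]
    - [0,0,0,0,0,-0.025,0.58]
    - [0,0,0,0,0,-0.075,0.58]
    - [0,0,0,0,0,-0.1375,0.8]
    - [0,0,0,0,0,-0.2,1]

```text
t: 9.5
tcp_pos: [0.6208, 0.3042, 0.1743]
orientation: [0.994, 0.108, -0.0, 0.0]
wrist_force: [1.7, 0.3, -0.2]
opening: 0.0766
finger_force: 0.0
```

```bash
python3 -c "
from h import *
w=snap('wrist','w3.png');p=snap('top','t3.png')
mv([*onbar(-.095),.22],YR)"
```

```text
turn [-0.27 -0.9   5.86] shift [-0.128   0.2244 -0.0402]
```

View pics/w3.png

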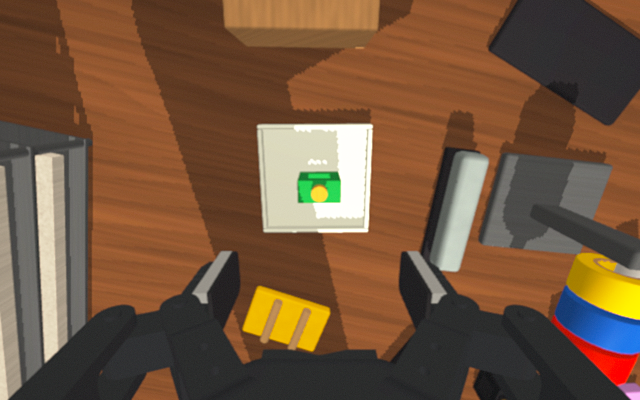

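The collar sits in the middle of the dish at (319,187). Next is the red roll, which is outermost.

To row units: 0.2244 m / 0.8 = 0.2805, -0.128 m / 0.8 = -0.16, 5.85 degrees / 180 = 0.0325.

drive_tool:
  motion:
    - [0,0,0.0056,-0.025,0.0438,-0.025,1]
    - [0,0,0.0111,-0.05,0.0938,-0.025,1]
    - [0,0,0.0167,-0.0813,0.1438,-0.025,1]
    - [0,0,0.0222,-0.1125,0.1938,-0.025,1]
    - [0,0,0.0278,-0.1375,0.2375,-0.025,1]
    - [0,0,0.0325,-0.155,0.2688,-0.025,1]
    - [0,0,0.0325,-0.16,0.2805,-0.025,1]
    - [0,0,0.0325,-0.16,0.2805,-0.025,1]

```text
t: 10.4
tcp_pos: [0.5442, 0.0569, 0.193]
orientation: [0.998, 0.056, 0.0, -0.0]
wrist_force: [-0.8, -0.2, 0.2]
opening: 0.0855
finger_force: 0.0
```

drive_tool:
  motion:
    - [0,0,0,0,0,0,1]
    - [0,0,0,0,0,0,1]
    - [0,0,0,0,0,0,1]
    - [0,0,0,0,0,0,1]
    - [0,0,0,0,0,0,1]
    - [0,0,0,0,0,0,1]
    - [0,0,0,0,0,0,1]
    - [0,0,0,0,0,0,1]

```text
t: 11.2
tcp_pos: [0.5443, 0.0579, 0.1927]
orientation: [0.998, 0.057, 0.0, -0.0]
wrist_force: [0.4, -0.1, 0.7]
opening: 0.0857
finger_force: 0.0
```

```bash
cat > edges.py <<'E'
from fit import *
# extent of a roll's rim top along bar (z .132) and sides, from wrist view
import sys
w=snap('wrist',sys.argv[3] if len(sys.argv)>3 else None);c,x=sys.argv[1],float(sys.argv[2])
t=proj(w,[*onbar(x),.132]);m=mask(w,c,t,75)
n,l,st,ce=cv2.connectedComponentsWithStats(m);i=1+st[1:,4].argmax();m=(l==i)
k=int(round(t[0]));ys=np.where(m[:,k-4:k+5].mean(1)>.5)[0]
a=[atz(w,(k,v),.132)[:2] for v in(ys.max()+.5,ys.min()-.5)]
u=np.array([np.cos(np.radians(YR)),np.sin(np.radians(YR))]);print('along',[round(float((q-RK)@u),4) for q in a],st[i])
E
python3 edges.py red -.088; python3 -c "
from h import *
mv([*onbar(-.088),.085],YR)"
```

```text
along [-0.0996, -0.0724] [ 281  175   75   46 2886]
turn [ 0.   -0.   -0.01] shift [ 0.0104 -0.0006  0.1077]
```

To row units: 0.1075 m / 0.8 = 0.1344, 0.085 m / 0.8 = 0.1063.

drive_tool:
  motion:
    - [0,0,0,0.0138,-0.0008,0.0188,1]
    - [0,0,0,0.0138,-0.0008,0.05,1]
    - [0,0,0,0.0138,-0.0008,0.0813,1]
    - [0,0,0,0.0138,-0.0008,0.1063,1]
    - [0,0,0,0.0138,-0.0008,0.125,1]
    - [0,0,0,0.0138,-0.0008,0.1344,1]
    - [0,0,0,0.0138,-0.0008,0.1344,1]
    - [0,0,0,0.0138,-0.0008,0.1344,1]

```text
t: 12.05
tcp_pos: [0.5557, 0.0598, 0.0856]
orientation: [0.998, 0.057, 0.0, 0.0]
wrist_force: [-0.4, 0.0, 0.9]
opening: 0.0855
finger_force: 0.0
```

drive_tool:
  motion:
    - [0,0,0,0,0,0,0.8]
    - [0,0,0,0,0,0,0.6]
    - [0,0,0,0,0,0,0.5]
    - [0,0,0,0,0,0,0.4]
    - [0,0,0,0,0,0,0.4]
    - [0,0,0,0,0,0,0.4]
    - [0,0,0,0,0,0,0.4]
    - [0,0,0,0,0,0,0.4]
  grip_force: 25

```text
t: 12.85
tcp_pos: [0.5558, 0.0599, 0.0863]
orientation: [0.998, 0.057, 0.001, -0.0]
wrist_force: [-2.0, 0.9, 5.0]
opening: 0.0562
finger_force: 26.3
```

To row units: -0.045 m / 0.8 = -0.0563, -0.04 m / 0.8 = -0.05.

drive_tool:
  motion:
    - [0,0,0,0,0,-0.0031,0.4]
    - [0,0,0,0,0,-0.0063,0.4]
    - [0,0,0,-0.0038,0,-0.0069,0.4]
    - [0,0,0,-0.0125,0,-0.0069,0.4]
    - [0,0,0,-0.025,0,-0.0069,0.4]
    - [0,0,0,-0.0375,0,-0.0069,0.4]
    - [0,0,0,-0.05,0,-0.0069,0.4]
    - [0,0,0,-0.0563,0,-0.0069,0.4]

```text
t: 13.65
tcp_pos: [0.5092, 0.0545, 0.0908]
orientation: [0.998, 0.057, -0.0, -0.0]
wrist_force: [0.5, -0.0, -0.4]
opening: 0.0561
finger_force: 26.6
```

```bash
python3 -c "
from h import *
s=status.sense();print(s['tcp_pos'],s['wrist_force'],s['opening']);w=snap('wrist','w4.png')"
```

```text
[0.50920386 0.05445393 0.09084811] [ 0.46781123 -0.04140455 -0.42277616] 0.05606867035322192
```

View pics/w4.png

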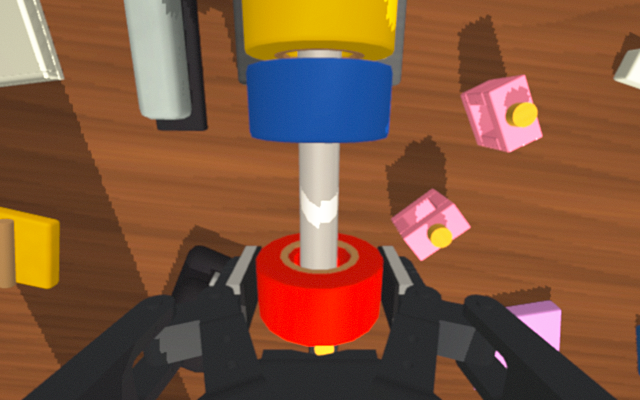

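The red roll (320,285) slides with the bar centred in its bore, and blue and yellow have stayed put. Continuing off the end.

To row units: -0.08 m / 0.8 = -0.1, -0.062 m / 0.8 = -0.0775.

drive_tool:
  motion:
    - [0,0,0,-0.0125,0,0,0.4]
    - [0,0,0,-0.0275,0,0,0.4]
    - [0,0,0,-0.0438,0,0,0.4]
    - [0,0,0,-0.06,0,0,0.4]
    - [0,0,0,-0.0725,0,0,0.4]
    - [0,0,0,-0.0775,0,-0.025,0.4]
    - [0,0,0,-0.0775,0,-0.0625,0.4]
    - [0,0,0,-0.0775,0,-0.1,0.4]

```text
t: 14.5
tcp_pos: [0.448, 0.0473, 0.1716]
orientation: [0.998, 0.057, -0.0, 0.0]
wrist_force: [0.3, 0.1, -0.8]
opening: 0.056
finger_force: 26.9
```

```bash
python3 -c "
from h import *
mv([.619,-.304,.18],np.degrees(-.191))"
```

```text
turn [ 0.02  0.04 17.5 ] shift [ 0.1298  0.3686 -0.0084]
```

To row units: 0.312 m / 0.8 = 0.39, 0.27 m / 0.8 = 0.3375, 16.5 degrees / 180 = 0.0917.

drive_tool:
  motion:
    - [0,0,0.0056,0.0075,0.0213,-0.01,0.4]
    - [0,0,0.0167,0.0225,0.0625,-0.01,0.4]
    - [0,0,0.0306,0.0413,0.1175,-0.01,0.4]
    - [0,0,0.0444,0.0613,0.1725,-0.01,0.4]
    - [0,0,0.0583,0.08,0.2275,-0.01,0.4]
    - [0,0,0.0722,0.1,0.2825,-0.01,0.4]
    - [0,0,0.0833,0.1188,0.3375,-0.01,0.4]
    - [0,0,0.0917,0.1375,0.39,-0.01,0.4]

```text
t: 15.3
tcp_pos: [0.5939, -0.2516, 0.1786]
orientation: [0.996, -0.088, -0.0, -0.0]
wrist_force: [1.7, 0.3, 0.1]
opening: 0.0556
finger_force: 26.9
```

```bash
python3 -c "
from h import *
mv([.619,-.304,.16],np.degrees(-.191))"
```

```text
turn [-0.    0.01  0.89] shift [0.0338 0.0472 0.0186]
```

To row units: 0.0475 m / 0.8 = 0.0594, 0.01 m / 0.8 = 0.0125, 0.9 degrees / 180 = 0.005.

drive_tool:
  motion:
    - [0,0,0.0028,0.0188,0.0263,0,0.4]
    - [0,0,0.005,0.0325,0.045,0.0038,0.4]
    - [0,0,0.005,0.04,0.0563,0.0125,0.4]
    - [0,0,0.005,0.0425,0.0594,0.0188,0.4]
    - [0,0,0.005,0.0425,0.0594,0.0225,0.4]
    - [0,0,0.005,0.0425,0.0594,0.0225,0.4]
    - [0,0,0.005,0.0425,0.0594,0.0225,0.4]
    - [0,0,0.005,0.0425,0.0594,0.0225,0.4]

```text
t: 16.1
tcp_pos: [0.6191, -0.3019, 0.1615]
orientation: [0.996, -0.094, 0.001, 0.0]
wrist_force: [-0.4, -0.5, -0.6]
opening: 0.0562
finger_force: 26.9
```

```bash
python3 -c "
from h import *
w=snap('wrist','w5.png')
mv([.619,-.304,.0265],np.degrees(-.191))"
```

```text
turn [ 0.01 -0.06  0.13] shift [0.    0.002 0.135]
```

View pics/w5.png

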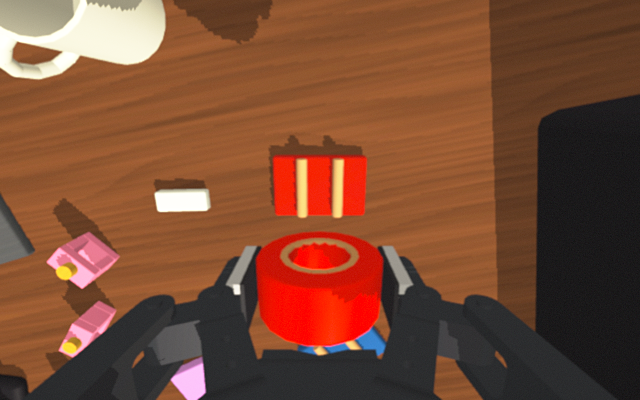

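The roll is held squarely, and the red cradle is dead ahead with its dowels upright at columns 302 and 338. I'll check its pose once from here.

```bash
python3 -c "
from fit import *
w=snap('wrist')
print(fit([w],(.619,-.304,-.191),cradle(),('red',),48))"
```

```text
(array([ 0.61942559, -0.30200728, -0.18725882]), np.float64(507.32330322265625), [np.int64(4223)])
```

To row units: 0.09 m / 0.8 = 0.1125, 0.085 m / 0.8 = 0.1063.

drive_tool:
  motion:
    - [0,0,0,0,0.0013,0.0125,0.4]
    - [0,0,0,0,0.0025,0.0375,0.4]
    - [0,0,0,0,0.0025,0.0625,0.4]
    - [0,0,0,0,0.0025,0.0875,0.4]
    - [0,0,0,0,0.0025,0.1063,0.4]
    - [0,0,0,0,0.0025,0.1125,0.4]
    - [0,0,0,0,0.0025,0.1125,0.4]
    - [0,0,0,0,0.0025,0.1125,0.4]

```text
t: 17.0
tcp_pos: [0.6191, -0.3048, 0.0715]
orientation: [0.996, -0.095, 0.001, 0.0]
wrist_force: [0.2, -0.6, -0.5]
opening: 0.0558
finger_force: 26.9
```

```bash
python3 -c "
from h import *
mv([.6192,-.3032,.029],-10.85)"
```

```text
turn [ 0.03 -0.07 -0.  ] shift [-0.0002 -0.0016  0.0425]
```

To row units: 0.0425 m / 0.8 = 0.0531, 0.03 m / 0.8 = 0.0375.

drive_tool:
  motion:
    - [0,0,0,0,-0.0019,0.0125,0.4]
    - [0,0,0,0,-0.0019,0.025,0.4]
    - [0,0,0,0,-0.0019,0.0375,0.4]
    - [0,0,0,0,-0.0019,0.0463,0.4]
    - [0,0,0,0,-0.0019,0.0513,0.4]
    - [0,0,0,0,-0.0019,0.0531,0.4]
    - [0,0,0,0,-0.0019,0.0531,0.4]
    - [0,0,0,0,-0.0019,0.0531,0.4]

```text
t: 17.8
tcp_pos: [0.6192, -0.3032, 0.0287]
orientation: [0.996, -0.095, 0.0, 0.0]
wrist_force: [-0.3, -0.3, 0.0]
opening: 0.056
finger_force: 26.9
```

To row units: 0.0015 m / 0.8 = 0.0019, 0.001 m / 0.8 = 0.0013.

drive_tool:
  motion:
    - [0,0,0,0,0,0.0006,0.4]
    - [0,0,0,0,0,0.0013,0.4]
    - [0,0,0,0,0,0.0019,0.4]
    - [0,0,0,0,0,0.0019,0.4]
    - [0,0,0,0,0,0.0019,0.4]
    - [0,0,0,0,0,0.0019,0.4]
    - [0,0,0,0,0,0.0019,0.4]
    - [0,0,0,0,0,0.0019,0.4]

```text
t: 18.6
tcp_pos: [0.6192, -0.3031, 0.0274]
orientation: [0.996, -0.095, 0.0, 0.0]
wrist_force: [-1.2, 1.7, 5.6]
opening: 0.0559
finger_force: 27.3
```

Contact (+5.6 N). Release and lift.

To row units: -0.15 m / 0.8 = -0.1875, -0.11 m / 0.8 = -0.1375.

drive_tool:
  motion:
    - [0,0,0,0,0,0,0.75]
    - [0,0,0,0,0,0,0.85]
    - [0,0,0,0,0,0,0.95]
    - [0,0,0,0,0,0,0.95]
    - [0,0,0,0,0,-0.025,0.95]
    - [0,0,0,0,0,-0.075,1]
    - [0,0,0,0,0,-0.1375,1]
    - [0,0,0,0,0,-0.1875,1]

```text
t: 19.4
tcp_pos: [0.6191, -0.3034, 0.1796]
orientation: [0.996, -0.095, 0.001, 0.001]
wrist_force: [1.4, -0.0, -0.0]
opening: 0.0854
finger_force: 0.0
```

```bash
python3 -c "
from h import *
w=snap('wrist','w6.png')
mv([*onbar(-.065),.19],YR)"
```

```text
turn [  0.38  -0.71 -17.38] shift [-0.1122 -0.3526 -0.0053]
```

View pics/w6.png

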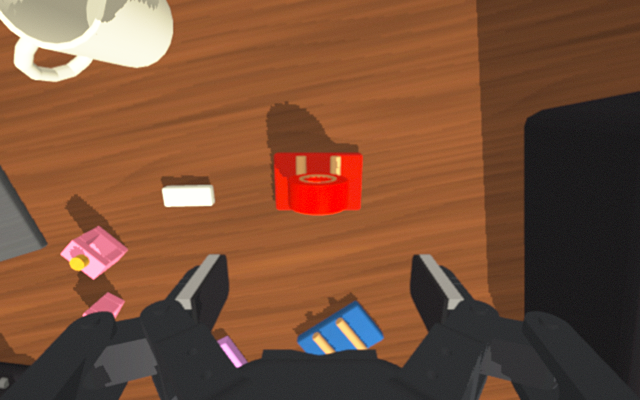

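The red roll is seated between the dowels, with its middle at (319,190). Now blue. The orientation residual is transient, so I'll keep the turn about z only.

To row units: -0.33 m / 0.8 = -0.4125, -0.065 m / 0.8 = -0.0813, -17.4 degrees / 180 = -0.0967.

drive_tool:
  motion:
    - [0,0,-0.0111,-0.01,-0.0313,-0.0063,1]
    - [0,0,-0.0222,-0.0275,-0.085,-0.0063,1]
    - [0,0,-0.0389,-0.045,-0.1413,-0.0063,1]
    - [0,0,-0.0556,-0.0625,-0.1975,-0.0063,1]
    - [0,0,-0.0722,-0.0813,-0.2538,-0.0063,1]
    - [0,0,-0.0833,-0.0988,-0.31,-0.0063,1]
    - [0,0,-0.0944,-0.1163,-0.365,-0.0063,1]
    - [0,0,-0.0967,-0.1313,-0.4125,-0.0063,1]

```text
t: 20.25
tcp_pos: [0.5773, 0.0431, 0.1816]
orientation: [0.998, 0.058, 0.0, -0.0]
wrist_force: [1.5, -0.2, -0.6]
opening: 0.0856
finger_force: 0.0
```

To row units: -0.023 m / 0.8 = -0.0288, -0.018 m / 0.8 = -0.0225.

drive_tool:
  motion:
    - [0,0,0,0,-0.0125,0,1]
    - [0,0,0,0,-0.0225,0,1]
    - [0,0,0,0,-0.0288,0,1]
    - [0,0,0,0,-0.0288,0,1]
    - [0,0,0,0,-0.0288,0,1]
    - [0,0,0,0,-0.0288,0,1]
    - [0,0,0,0,-0.0288,0,1]
    - [0,0,0,0,-0.0288,0,1]

```text
t: 21.05
tcp_pos: [0.5754, 0.0633, 0.1817]
orientation: [0.998, 0.057, -0.0, 0.0]
wrist_force: [0.8, 0.1, 0.2]
opening: 0.0857
finger_force: 0.0
```

```bash
python3 edges.py blue -.058; python3 edges.py yellow -.028; python3 -c "
from h import *
mv([*onbar(-.058),.085],YR)"
```

```text
along [-0.0697, -0.0429] [ 283  182   76   46 2974]
along [-0.0403, -0.0137] [ 282  137   80   48 3392]
turn [ 0.   -0.   -0.02] shift [0.0089 0.0014 0.0967]
```

drive_tool:
  motion:
    - [0,0,0,0.0119,0.0018,0.015,1]
    - [0,0,0,0.0119,0.0018,0.0438,1]
    - [0,0,0,0.0119,0.0018,0.075,1]
    - [0,0,0,0.0119,0.0018,0.1,1]
    - [0,0,0,0.0119,0.0018,0.115,1]
    - [0,0,0,0.0119,0.0018,0.1206,1]
    - [0,0,0,0.0119,0.0018,0.1206,1]
    - [0,0,0,0.0119,0.0018,0.1206,1]

```text
t: 21.95
tcp_pos: [0.5857, 0.0635, 0.0861]
orientation: [0.998, 0.057, 0.001, -0.0]
wrist_force: [0.3, -0.5, 0.0]
opening: 0.0853
finger_force: 0.0
```

drive_tool:
  motion:
    - [0,0,0,0,0,0,0.8]
    - [0,0,0,0,0,0,0.6]
    - [0,0,0,0,0,0,0.5]
    - [0,0,0,0,0,0,0.4]
    - [0,0,0,0,0,0,0.4]
    - [0,0,0,0,0,0,0.4]
    - [0,0,0,0,0,0,0.4]
    - [0,0,0,0,0,0,0.4]
  grip_force: 25

```text
t: 22.75
tcp_pos: [0.5854, 0.0636, 0.0863]
orientation: [0.998, 0.057, 0.001, -0.0]
wrist_force: [-2.2, 1.1, 6.2]
opening: 0.0563
finger_force: 26.2
```

To row units: -0.056 m / 0.8 = -0.07, -0.044 m / 0.8 = -0.055.

drive_tool:
  motion:
    - [0,0,0,0,0,-0.0031,0.4]
    - [0,0,0,0,0,-0.0063,0.4]
    - [0,0,0,-0.0038,0,-0.0069,0.4]
    - [0,0,0,-0.0125,0,-0.0069,0.4]
    - [0,0,0,-0.025,0,-0.0069,0.4]
    - [0,0,0,-0.04,0,-0.0069,0.4]
    - [0,0,0,-0.055,0,-0.0069,0.4]
    - [0,0,0,-0.07,0,-0.0069,0.4]

```text
t: 23.55
tcp_pos: [0.5279, 0.0568, 0.0906]
orientation: [0.998, 0.057, -0.0, 0.0]
wrist_force: [-1.0, 0.1, -1.2]
opening: 0.0562
finger_force: 26.7
```

To row units: -0.085 m / 0.8 = -0.1063, -0.08 m / 0.8 = -0.1.

drive_tool:
  motion:
    - [0,0,0,-0.015,0,0,0.4]
    - [0,0,0,-0.0325,0,0,0.4]
    - [0,0,0,-0.0513,0,0,0.4]
    - [0,0,0,-0.07,0,0,0.4]
    - [0,0,0,-0.0875,0,0,0.4]
    - [0,0,0,-0.1,0,0,0.4]
    - [0,0,0,-0.1063,0,-0.025,0.4]
    - [0,0,0,-0.1063,0,-0.0625,0.4]

```text
t: 24.35
tcp_pos: [0.4423, 0.0467, 0.1399]
orientation: [0.998, 0.057, -0.002, 0.001]
wrist_force: [0.9, 0.2, 0.5]
opening: 0.0561
finger_force: 27.0
```

```bash
python3 -c "
from h import *
mv([.4205,-.2933,.16],np.degrees(.436))"
```

```text
turn [ 1.000e-02  2.500e-01 -1.844e+01] shift [-0.0605  0.3353 -0.0196]
```

To row units: 0.31 m / 0.8 = 0.3875, 0.05 m / 0.8 = 0.0625, -18.4 degrees / 180 = -0.1022.

drive_tool:
  motion:
    - [0,0,-0.0056,-0.0038,0.0213,-0.0225,0.4]
    - [0,0,-0.0167,-0.0113,0.0625,-0.0225,0.4]
    - [0,0,-0.0333,-0.0213,0.115,-0.0225,0.4]
    - [0,0,-0.05,-0.0313,0.1713,-0.0225,0.4]
    - [0,0,-0.0667,-0.0413,0.2275,-0.0225,0.4]
    - [0,0,-0.0833,-0.0513,0.2825,-0.0225,0.4]
    - [0,0,-0.0944,-0.0613,0.3375,-0.0225,0.4]
    - [0,0,-0.1022,-0.07,0.3875,-0.0225,0.4]

```text
t: 25.15
tcp_pos: [0.4236, -0.2688, 0.1587]
orientation: [0.976, 0.216, 0.0, 0.0]
wrist_force: [0.7, -0.2, -1.3]
opening: 0.0558
finger_force: 27.0
```

```bash
python3 -c "
from h import *
mv([.4205,-.2933,.16],np.degrees(.436))"
```

```text
turn [ 0.01 -0.01  0.01] shift [-0.0132  0.0209 -0.0013]
```

drive_tool:
  motion:
    - [0,0,0,-0.01,0.015,0,0.4]
    - [0,0,0,-0.015,0.0238,0,0.4]
    - [0,0,0,-0.0165,0.0263,0,0.4]
    - [0,0,0,-0.0165,0.0263,0,0.4]
    - [0,0,0,-0.0165,0.0263,0,0.4]
    - [0,0,0,-0.0165,0.0263,0,0.4]
    - [0,0,0,-0.0165,0.0263,0,0.4]
    - [0,0,0,-0.0165,0.0263,0,0.4]

```text
t: 25.95
tcp_pos: [0.4216, -0.2913, 0.1588]
orientation: [0.976, 0.216, 0.0, 0.0]
wrist_force: [0.4, 0.4, -0.9]
opening: 0.0557
finger_force: 27.1
```

```bash
python3 -c "
from fit import *
w=snap('wrist','w7.png')
print(fit([w],(.4205,-.2933,.436),cradle(),('blue',),48))
mv([.4205,-.2933,.07],np.degrees(.436))"
```

```text
(array([ 0.42133054, -0.29155969,  0.43658568]), np.float64(797.6756591796875), [np.int64(3995)])
turn [ 0.   -0.01 -0.02] shift [-0.0018  0.0013  0.0888]
```

View pics/w7.png

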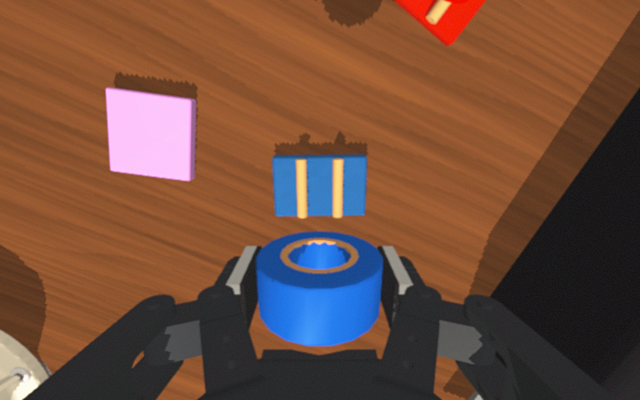

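The blue roll is held squarely and the blue cradle is aligned, with dowels at columns 302 and 338. Lowering.

To row units: 0.115 m / 0.8 = 0.1438, 0.11 m / 0.8 = 0.1375.

drive_tool:
  motion:
    - [0,0,0,-0.0015,0.001,0.015,0.4]
    - [0,0,0,-0.0015,0.001,0.0438,0.4]
    - [0,0,0,-0.0015,0.001,0.075,0.4]
    - [0,0,0,-0.0015,0.001,0.1025,0.4]
    - [0,0,0,-0.0015,0.001,0.125,0.4]
    - [0,0,0,-0.0015,0.001,0.1375,0.4]
    - [0,0,0,-0.0015,0.001,0.1438,0.4]
    - [0,0,0,-0.0015,0.001,0.1438,0.4]

```text
t: 26.8
tcp_pos: [0.4205, -0.2929, 0.0433]
orientation: [0.976, 0.216, -0.0, -0.0]
wrist_force: [-0.2, 0.4, -0.2]
opening: 0.056
finger_force: 27.1
```

```bash
python3 -c "
from h import *
print(status.sense()['wrist_force']);mv([.4208,-.2927,.0275],np.degrees(.436))"
```

```text
[-0.19246017  0.40684991 -0.21285912]
turn [-0.03  0.04 -0.04] shift [0.0004 0.     0.0158]
```

To row units: 0.0158 m / 0.8 = 0.0198, 0.0155 m / 0.8 = 0.0194.

drive_tool:
  motion:
    - [0,0,0,0,0,0.0075,0.4]
    - [0,0,0,0,0,0.0125,0.4]
    - [0,0,0,0,0,0.0163,0.4]
    - [0,0,0,0,0,0.0181,0.4]
    - [0,0,0,0,0,0.0194,0.4]
    - [0,0,0,0,0,0.0198,0.4]
    - [0,0,0,0,0,0.0198,0.4]
    - [0,0,0,0,0,0.0198,0.4]

```text
t: 27.6
tcp_pos: [0.4208, -0.2929, 0.028]
orientation: [0.976, 0.216, 0.0, 0.0]
wrist_force: [0.1, -0.8, -0.9]
opening: 0.0563
finger_force: 27.1
```

To row units: 0.001 m / 0.8 = 0.0013, 0.0005 m / 0.8 = 0.0006.

drive_tool:
  motion:
    - [0,0,0,0,0,0.0006,0.4]
    - [0,0,0,0,0,0.0013,0.4]
    - [0,0,0,0,0,0.0013,0.4]
    - [0,0,0,0,0,0.0013,0.4]
    - [0,0,0,0,0,0.0013,0.75]
    - [0,0,0,0,0,0.0013,0.9]
    - [0,0,0,0,0,0.0013,0.95]
    - [0,0,0,0,0,0.0013,0.95]

```text
t: 28.4
tcp_pos: [0.4206, -0.2929, 0.0268]
orientation: [0.976, 0.216, -0.0, -0.0]
wrist_force: [-0.1, 1.1, 0.7]
opening: 0.0812
finger_force: 0.0
```

To row units: -0.155 m / 0.8 = -0.1938, -0.145 m / 0.8 = -0.1813.

drive_tool:
  motion:
    - [0,0,0,0,0,-0.0063,0.95]
    - [0,0,0,0,0,-0.025,0.95]
    - [0,0,0,0,0,-0.0563,1]
    - [0,0,0,0,0,-0.1,1]
    - [0,0,0,0,0,-0.1438,1]
    - [0,0,0,0,0,-0.1813,1]
    - [0,0,0,0,0,-0.1938,1]
    - [0,0,0,0,0,-0.1938,1]

```text
t: 29.2
tcp_pos: [0.4215, -0.2932, 0.1837]
orientation: [0.976, 0.216, 0.002, 0.001]
wrist_force: [-0.5, 0.8, -1.0]
opening: 0.0851
finger_force: 0.0
```

```bash
python3 -c "
from h import *
w=snap('wrist','w8.png')
mv([*onbar(-.035),.19],YR)"
```

```text
turn [-0.   -0.05 18.38] shift [ 0.3202 -0.2464 -0.0078]
```

View pics/w8.png

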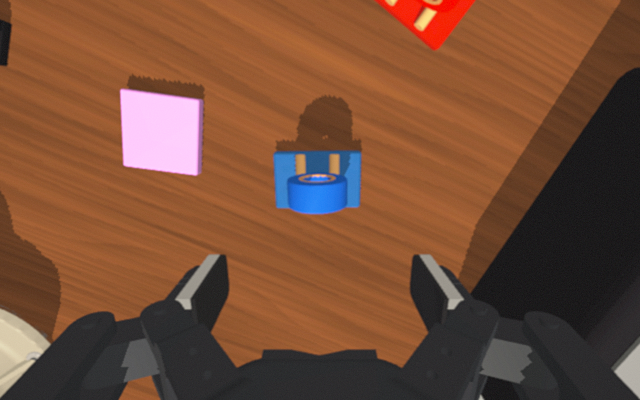

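The blue roll is seated in its cradle at (318,190). Now the yellow roll.

To row units: 0.274 m / 0.8 = 0.3425, -0.008 m / 0.8 = -0.01, 18.4 degrees / 180 = 0.1022.

drive_tool:
  motion:
    - [0,0,0.0056,0.02,-0.015,-0.01,1]
    - [0,0,0.0167,0.06,-0.0463,-0.01,1]
    - [0,0,0.0333,0.1075,-0.0825,-0.01,1]
    - [0,0,0.05,0.155,-0.1188,-0.01,1]
    - [0,0,0.0667,0.2025,-0.1563,-0.01,1]
    - [0,0,0.0833,0.25,-0.1925,-0.01,1]
    - [0,0,0.0944,0.2975,-0.2288,-0.01,1]
    - [0,0,0.1022,0.3425,-0.2638,-0.01,1]

```text
t: 30.05
tcp_pos: [0.5799, 0.016, 0.1878]
orientation: [0.998, 0.057, -0.002, 0.0]
wrist_force: [1.0, -0.4, -0.4]
opening: 0.0852
finger_force: 0.0
```

```bash
python3 -c "
from h import *
mv([*onbar(-.035),.19],YR)"
```

```text
turn [ 0.01  0.2  -0.07] shift [ 0.0328 -0.0463 -0.0023]
```

To row units: -0.046 m / 0.8 = -0.0575, 0.0328 m / 0.8 = 0.041.

drive_tool:
  motion:
    - [0,0,0,0.0225,-0.0313,0,1]
    - [0,0,0,0.035,-0.0488,0,1]
    - [0,0,0,0.041,-0.0575,0,1]
    - [0,0,0,0.041,-0.0575,0,1]
    - [0,0,0,0.041,-0.0575,0,1]
    - [0,0,0,0.041,-0.0575,0,1]
    - [0,0,0,0.041,-0.0575,0,1]
    - [0,0,0,0.041,-0.0575,0,1]

```text
t: 30.85
tcp_pos: [0.6074, 0.0628, 0.1903]
orientation: [0.998, 0.057, 0.0, -0.0]
wrist_force: [-0.5, 0.3, 0.6]
opening: 0.085
finger_force: 0.0
```

```bash
python3 edges.py yellow -.028; python3 -c "
from h import *
mv([*onbar(-.028),.085],YR)"
```

```text
along [-0.0399, -0.012] [ 279  176   74   51 3100]
turn [-0.01 -0.02 -0.04] shift [ 0.0071 -0.0027  0.1052]
```

drive_tool:
  motion:
    - [0,0,0,0.0094,-0.0038,0.015,1]
    - [0,0,0,0.0094,-0.0038,0.0438,1]
    - [0,0,0,0.0094,-0.0038,0.075,1]
    - [0,0,0,0.0094,-0.0038,0.1025,1]
    - [0,0,0,0.0094,-0.0038,0.1225,1]
    - [0,0,0,0.0094,-0.0038,0.1313,1]
    - [0,0,0,0.0094,-0.0038,0.1313,1]
    - [0,0,0,0.0094,-0.0038,0.1313,1]

```text
t: 31.7
tcp_pos: [0.6152, 0.0674, 0.0855]
orientation: [0.998, 0.057, 0.001, 0.0]
wrist_force: [0.7, 0.1, 1.4]
opening: 0.0854
finger_force: 0.0
```

drive_tool:
  motion:
    - [0,0,0,0,0,0,0.8]
    - [0,0,0,0,0,0,0.6]
    - [0,0,0,0,0,0,0.5]
    - [0,0,0,0,0,0,0.4]
    - [0,0,0,0,0,0,0.4]
    - [0,0,0,0,0,0,0.4]
    - [0,0,0,0,0,0,0.4]
    - [0,0,0,0,0,0,0.4]
  grip_force: 25

```text
t: 32.5
tcp_pos: [0.6152, 0.0675, 0.0861]
orientation: [0.998, 0.057, 0.001, -0.0]
wrist_force: [-1.8, 1.5, 6.1]
opening: 0.0566
finger_force: 26.4
```

To row units: -0.058 m / 0.8 = -0.0725, -0.045 m / 0.8 = -0.0563.

drive_tool:
  motion:
    - [0,0,0,0,0,-0.0031,0.4]
    - [0,0,0,0,0,-0.0063,0.4]
    - [0,0,0,-0.0038,0,-0.0069,0.4]
    - [0,0,0,-0.0125,0,-0.0069,0.4]
    - [0,0,0,-0.025,0,-0.0069,0.4]
    - [0,0,0,-0.04,0,-0.0069,0.4]
    - [0,0,0,-0.0563,0,-0.0069,0.4]
    - [0,0,0,-0.0725,0,-0.0069,0.4]

```text
t: 33.3
tcp_pos: [0.5555, 0.0604, 0.0903]
orientation: [0.998, 0.057, -0.0, -0.0]
wrist_force: [-0.2, -0.1, -0.9]
opening: 0.0564
finger_force: 26.7
```

To row units: -0.11 m / 0.8 = -0.1375, -0.106 m / 0.8 = -0.1325.

drive_tool:
  motion:
    - [0,0,0,-0.0125,0,0,0.4]
    - [0,0,0,-0.0313,0,0,0.4]
    - [0,0,0,-0.0525,0,0,0.4]
    - [0,0,0,-0.075,0,0,0.4]
    - [0,0,0,-0.0975,0,0,0.4]
    - [0,0,0,-0.1175,0,0,0.4]
    - [0,0,0,-0.1325,0,0,0.4]
    - [0,0,0,-0.1375,0,-0.0125,0.4]

```text
t: 34.1
tcp_pos: [0.4455, 0.0476, 0.0998]
orientation: [0.998, 0.057, -0.001, 0.0]
wrist_force: [-0.0, 0.1, -0.7]
opening: 0.056
finger_force: 26.9
```

```bash
python3 -c "
from h import *
mv([.4498,.3065,.16],np.degrees(-.138))"
```

```text
turn [ 0.04  0.16 14.45] shift [ 0.0336 -0.2567 -0.0604]
```

To row units: -0.255 m / 0.8 = -0.3188, -0.16 m / 0.8 = -0.2, 14.4 degrees / 180 = 0.08.

drive_tool:
  motion:
    - [0,0,0.0056,0,-0.0063,-0.0313,0.4]
    - [0,0,0.0167,0.0038,-0.0375,-0.0688,0.4]
    - [0,0,0.0278,0.01,-0.0875,-0.075,0.4]
    - [0,0,0.0444,0.0175,-0.1438,-0.075,0.4]
    - [0,0,0.0611,0.0263,-0.2,-0.075,0.4]
    - [0,0,0.0722,0.0338,-0.2563,-0.075,0.4]
    - [0,0,0.08,0.0388,-0.2975,-0.075,0.4]
    - [0,0,0.08,0.042,-0.3188,-0.075,0.4]

```text
t: 34.9
tcp_pos: [0.4522, 0.3081, 0.1608]
orientation: [0.998, -0.068, 0.0, -0.0]
wrist_force: [1.0, -0.5, -1.7]
opening: 0.0561
finger_force: 27.0
```

drive_tool:
  motion:
    - [0,0,0,0,0,0,0.4]
    - [0,0,0,0,0,0,0.4]
    - [0,0,0,0,0,0,0.4]
    - [0,0,0,0,0,0,0.4]
    - [0,0,0,0,0,0,0.4]
    - [0,0,0,0,0,0,0.4]
    - [0,0,0,0,0,0,0.4]
    - [0,0,0,0,0,0,0.4]

```text
t: 35.7
tcp_pos: [0.452, 0.3052, 0.1604]
orientation: [0.998, -0.069, 0.0, -0.0]
wrist_force: [-0.1, 1.1, -1.5]
opening: 0.0559
finger_force: 27.0
```

```bash
python3 -c "
from fit import *
w=snap('wrist','w9.png')
x,e,_=fit([w],(.4498,.3065,-.138),cradle(),('yellow',),48);print(x,e)
mv([.4496,.307,.0275],np.degrees(-.138))"
```

```text
[ 0.45026205  0.30694064 -0.12575938] 645.4317626953125
turn [0.   0.   0.05] shift [-0.0026 -0.0014  0.1329]
```

View pics/w9.png

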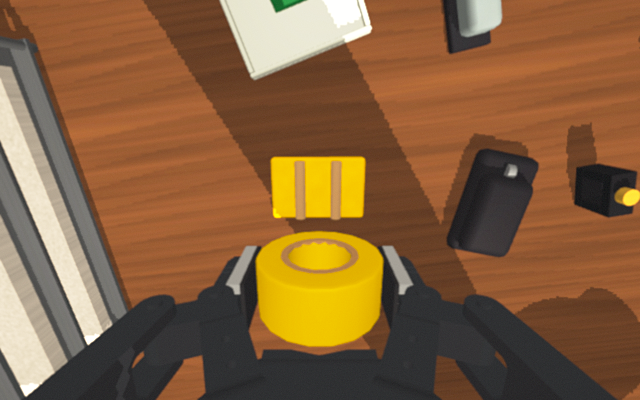

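The yellow roll is held squarely and its cradle is aligned, with dowels at columns 300 and 336. Lowering.

To row units: 0.117 m / 0.8 = 0.1463, -0.0013 m / 0.8 = -0.0016.

drive_tool:
  motion:
    - [0,0,0,-0.0028,-0.0016,0.015,0.4]
    - [0,0,0,-0.0028,-0.0016,0.0438,0.4]
    - [0,0,0,-0.0028,-0.0016,0.075,0.4]
    - [0,0,0,-0.0028,-0.0016,0.1025,0.4]
    - [0,0,0,-0.0028,-0.0016,0.125,0.4]
    - [0,0,0,-0.0028,-0.0016,0.1388,0.4]
    - [0,0,0,-0.0028,-0.0016,0.1463,0.4]
    - [0,0,0,-0.0028,-0.0016,0.1463,0.4]

```text
t: 36.55
tcp_pos: [0.4497, 0.3067, 0.0428]
orientation: [0.998, -0.068, -0.0, 0.001]
wrist_force: [1.1, -0.4, -0.1]
opening: 0.0562
finger_force: 27.0
```

```bash
python3 -c "
from h import *
mv([.4499,.3068,.0272],-7.7)"
```

```text
turn [ 0.06  0.04 -0.15] shift [ 0.0001 -0.0002  0.0156]
```

To row units: 0.016 m / 0.8 = 0.02, 0.0155 m / 0.8 = 0.0194.

drive_tool:
  motion:
    - [0,0,0,0,0,0.0075,0.4]
    - [0,0,0,0,0,0.0125,0.4]
    - [0,0,0,0,0,0.0163,0.4]
    - [0,0,0,0,0,0.0181,0.4]
    - [0,0,0,0,0,0.0194,0.4]
    - [0,0,0,0,0,0.02,0.4]
    - [0,0,0,0,0,0.02,0.4]
    - [0,0,0,0,0,0.02,0.4]

```text
t: 37.35
tcp_pos: [0.4501, 0.307, 0.0275]
orientation: [0.998, -0.069, 0.0, -0.0]
wrist_force: [1.2, 0.3, -1.2]
opening: 0.056
finger_force: 27.0
```

To row units: 0.0008 m / 0.8 = 0.001, 0.0005 m / 0.8 = 0.0006.

drive_tool:
  motion:
    - [0,0,0,0,0,0.0006,0.4]
    - [0,0,0,0,0,0.001,0.4]
    - [0,0,0,0,0,0.001,0.4]
    - [0,0,0,0,0,0.001,0.4]
    - [0,0,0,0,0,0.001,0.75]
    - [0,0,0,0,0,0.001,0.9]
    - [0,0,0,0,0,0.001,0.95]
    - [0,0,0,0,0,0.001,0.95]

```text
t: 38.15
tcp_pos: [0.45, 0.3069, 0.0266]
orientation: [0.998, -0.068, -0.0, 0.0]
wrist_force: [-1.0, -0.9, -0.1]
opening: 0.081
finger_force: 0.0
```

To row units: -0.155 m / 0.8 = -0.1938, -0.145 m / 0.8 = -0.1813.

drive_tool:
  motion:
    - [0,0,0,0,0,-0.0063,0.95]
    - [0,0,0,0,0,-0.025,0.95]
    - [0,0,0,0,0,-0.0563,1]
    - [0,0,0,0,0,-0.1,1]
    - [0,0,0,0,0,-0.1438,1]
    - [0,0,0,0,0,-0.1813,1]
    - [0,0,0,0,0,-0.1938,1]
    - [0,0,0,0,0,-0.1938,1]

```text
t: 38.95
tcp_pos: [0.4506, 0.3075, 0.1835]
orientation: [0.998, -0.068, 0.001, -0.002]
wrist_force: [-0.6, 0.4, -1.1]
opening: 0.0855
finger_force: 0.0
```

```bash
python3 -c "
from h import *
s=snap('scene');w=snap('wrist')
a=cv2.resize(s['img'][130:300,150:500],(790,384));b=cv2.resize(w['img'],(330,206))
c=np.zeros((590,790,3),np.uint8);c[:384]=a;c[384:,:330]=b
cv2.imwrite('pics/f.png',c[:,:,::-1])"
```

```text
(no output)
```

View pics/f.png

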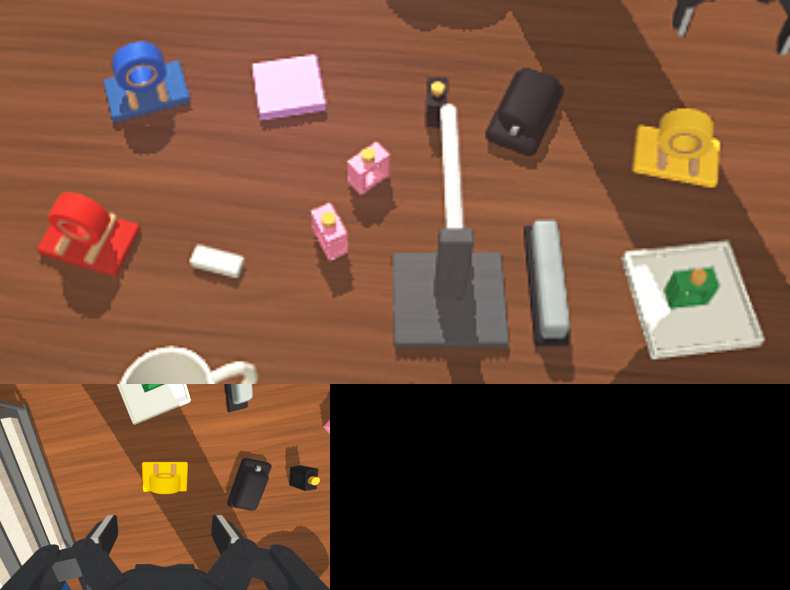

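The bar is empty, the collar is in the dish, and the blue and yellow rolls look seated. In the scene crop red at (80,222) looks a bit left on its cradle, so I'll check all three numerically.

```bash
python3 -c "
from fit import *
ps=[snap('top'),snap('scene')]
for c,x0 in dict(red=(.6192,-.3034,-.19),blue=(.4208,-.2928,.436),yellow=(.45,.3068,-.135)).items():
  for p in ps:
    m={c:mask(p,c,proj(p,(*x0[:2],.03)),45)}
    def f(v):
      g=[(cyl(v[0]-.013,v[0]+.013,v[1],v[2],.028),1)]
      return cost(p,x0,cradle()+g,(c,),m)
    s=np.array([[0,0,.045],[.01,0,.045],[0,.01,.045],[0,0,.053]])
    q=minimize(f,s[0],method='Nelder-Mead',options=dict(initial_simplex=s,maxfev=150));print(c,np.round(q.x,4),q.fun,f(s[0]),m[c].sum()/255)
"
```

```text
red [-0.0008  0.0007  0.0464] 76.63044738769531 78.50939 1068.0
red [-0.0002  0.0007  0.0469] 60.17066955566406 66.52389 1003.0
blue [-0.003   0.0001  0.0407] 188.4039764404297 196.33871 858.0
blue [-0.0133 -0.0012  0.0306] 131.6398162841797 139.18713 769.0
yellow [-0.0024 -0.0229  0.0376] 245.58843994140625 267.49173 875.0
yellow [-0.0049  0.0011  0.0397] 137.29293823242188 140.81609 878.0
```

Red fits the seated pose to within 1 to 2 mm. The blue and yellow fits are weaker because of shading, but the seated pose fits them almost as well as the optimum and the pictures show both seated. Handing in.

```bash
python3 -c "
from h import *
print(order.close_job())"
```

```text
the job is handed in; nothing more can be done
None
```

The job is handed in (no verdict returned): the green collar went into the white dish first, then the red, blue and yellow rolls were each stood in their own-colour cradle, released and at rest, with nothing dropped, in about 39 s.

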